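# Spot a printing block under the bench punch

### The arm

A 7-joint arm with a two-finger parallel gripper is mounted at the origin on the work surface. World frame = base frame: x ahead of the robot, y to its left, z up, the work surface at z = 0. Lengths are in m, angles in rad, forces in N, time in s.
With the tool pointing down it reaches from about 0.425 to 1.025 m from the base axis. Payload 9.4 kg.
Tool frame: the origin (TCP) lies at the very end of the fingers, on their centre line; the grasp point (between the pads) lies 19 mm behind it; z points along the fingers, y is the line along which they close (so a half turn about z gives the same grasp; the last joint's range is limited). The gripper opens to 93 mm and grips with 3 to 60 N. Pads are 15 mm wide; open, the fingers measure 128 mm over their backs; the gripper's body (75 mm by 188 mm) begins 65 mm behind the grasp point.
Start: joints at [-1.28, 0.599, -0.003, 1.599, 0.002, 0.943, -0.08], TCP at [0.261, 0.677, 0.185] pointing down, gripper open.
Joint ranges: [-2.57, 2.57], [-0.35, 1.97], [-1.29, 1.29], [0.11, 2.56], [-1.05, 4.19], [0.11, 1.86], [-2.63, 2.63]. Speed limits (rad/s): [2.22, 2.22, 3.01, 3.01, 3.14, 3.14, 3.14].

### API

Orientations are given as a 3x3 rotation matrix whose columns are the frame's x, y, z axes.
In Python, from station import status, imaging, workorder gives the robot as it stands.
- The arm moves only by the tool play_rows, never from a script. Its argument "moves" is a list of rows, each a list of 6 numbers: the shift along the world's x, y, z in mm, then the turn, a rotation vector about the world's x, y, z in degrees. A call has 1 to 20 rows; each row is the pose to reach, as a shift and turn from the pose commanded when the call began; what a row does not reach only later rows make up. A row lasts 1/8 s, in which the tool goes at most 62.5 mm and 10.7 degrees, less where a joint would pass 70% of its speed; a pose out of reach is approached as far as the arm can. A call with a gripper value outside its range is refused whole. "claw" is the opening, from -1 (shut) to 1 (fully open), set as the call begins (left out, the last holds). The fingers move at their own pace and stop on an object; "squeeze" is the grip in N (left out, the last holds). Time passes only in rows, so rows that repeat a pose let the fingers close. It gives the time, the measured TCP pose, the force, the opening and the grip force at its end, in the units of the state.
- status.get_obs(): the state, without advancing time (a new reading comes with each control period).
- imaging.get_image(name): name is "side" or "top"; returns a dict with "frame" (480x640x3 uint8, blue, green, red), "fx", "fy", "cx", "cy" (pixels), "extrinsics" (4x4, takes a point from camera to world coordinates). Camera axes: x right, y down, z forward; pixel columns grow to the right and rows downward; lengths in m; the calibration is good to about 2 mm. A picture is of the moment at which its call begins. There is no depth.
- workorder.sign_off(): hands the job in; it is judged then, once.
Trained networks look in the newest picture that a camera, given by its name, has taken for a name from the list of things; names that differ only in an ending like _2 or _b are one class to them, and where a whole thing is asked for, a point or a joint stands for the part that bears it (a point fixed in the world has none). Each returns a list of dicts, best first, with "confidence" (0 to 1); they miss things now and then, are a little off and sometimes report something else, mostly with a low value. They report only what shows in the picture. A call takes as long as a camera call. They do not tell look-alikes from the thing itself.
- imaging.recognise(query, camera): "point" ([x, y, z] in m, in world coordinates, good to about 4 mm: the middle of the surface that is visible of it).
- imaging.tip_of(query, camera): "point" ([x, y, z] in m, in world coordinates, good to about 4 mm: a listed point, or the origin of a listed thing).
The state is a dict: "clock": time; "joint_positions": joint angles; "qvel": joint speeds; "joint_efforts": joint torques, N m; "tool_pos": TCP position; "ee_rot": TCP orientation; "force": force on the tool from outside, world axes, zero at the start; "moment": the same for the moment, N m; "opening": finger opening in m; "finger_force": force on a finger pad.
Only numpy, scipy, OpenCV 4.12 (cv2) and the standard library are available. Lean on these libraries where they do the work, as an engineer would, in place of code of your own. Each camera call takes 0.05 s, during which the arm holds its last target. There are 200 camera calls.

### The job

Slide the wooden printing block along the bed of the blue press until the small circle drawn on its top is under the punch point, then push the knob down until the point touches the wood inside the circle, and let it spring back up. Then draw the block back out towards the robot until all of it lies in front of the press head, and leave it lying there on the bed. Keep the block flat on the bed throughout, never bring the punch down off the circle, and leave the other things on the table where they are.

Things in the scene. Friction and masses are not known exactly. Their poses are not given: they have to be found in the camera images.
- press: blue cast-iron bench punch, fixed. Origin on the table straight below the punch point; x points away from its front (the robot's side), y towards its column, z up. Steel bed 330 x 200 x 15 mm (x -240 to +90, y -100 to +100 mm; top at z 15). Column x -40 to +40, y 105 to 160, up to z 215.
- head_front (a point): middle of the lower front edge of the press head, at x -35, y 0, z 150 mm of the press. The head overhangs the bed: x -35 to +35, y -40 to 160, z 150 to 195; near it the gripper must come in tilted, 30 to 45 degrees, from the front. A sleeve 24 mm across hangs from it round the punch, down to z 95.
- punch_tip (a point): the point of the punch, 3 mm across, under the head; at rest 59 mm above the table, 16 mm above the top of the block. It only moves up and down.
- knob_top (a point): centre of the flat top of the round wooden knob (42 mm across) above the head, on the punch's axis; 245 mm above the table at rest. It goes down with the punch.
- ram (a joint): travel of knob and punch, m: 0 up (spring return), positive down; the point meets the block's top at 0.016, end stop at 0.022. The spring takes about 4 N at first and 7 N at 0.016.
- block: hardwood printing block lying loose on the bed in front of the head, 120 (x) x 46 (y) x 28 (z) mm, about 0.11 kg. Origin at the centre of its underside; x along its length, away from the robot. Dark carved lines on its far half.
- mark (a point): centre of the small black circle (9 mm across) drawn on the block's top; in the block's frame at x -10, y +6, z 28 mm, so 50 mm from its near end.
- far_end (a point): centre of the block's far end face (block frame x +60, y 0, z 14 mm)
- baren: bystander: round dark-wood rubbing pad, 120 mm across, with a knob, 38 mm high; origin at its underside
- jar: bystander: closed jar 68 mm across, 75 mm high; origin at its underside
- mallet: bystander: wooden mallet 240 mm long lying on the table; origin at the middle of its underside
- offcut: bystander: darker wooden offcut 90 x 60 x 22 mm on the table; origin at its underside
Things that resemble listed ones, but are neither listed nor needed, are in the scene too. What is shaped like the block but purple or yellow is not meant.

How it is judged:
On the way, in this order (a step that is already met when the one before it is completed fails the run):
1. the circle is under the punch point, the block still and the punch up (horizontal distance between mark and punch_tip below 0.0045 m and value of joint ram below 0.003 m and linear speed of block below 0.01 m/s), for 0.3 s.
2. the punch point is down on the wood inside the circle (horizontal distance between mark and punch_tip below 0.0045 m and z of punch_tip in the frame of mark below 0.001 m), for 0.05 s.
At the end, for the whole second after the job is handed in: The punch has come down inside the circle (4.5 mm from its centre at most) and is up again (within 3 mm); the block lies released, at rest and flat on the bed (height within 4 mm), its far end at most 2 mm behind the front of the head, which is 35 mm in front of the punch axis (value of joint ram below 0.003 m and x of far_end in the frame of press below -0.033 m and z of mark in the frame of press between 0.039 and 0.047 m and angle between block's own z axis and vertical below 0.06 rad and linear speed of block below 0.01 m/s); the robot touches nothing.
It fails at once if the punch is brought down (over 10 mm) while the circle is not under it (value of joint ram above 0.01 m and not (horizontal distance between mark and punch_tip below 0.0045 m)).
It fails at once if the block is lifted more than 15 mm off the bed, tipped over 0.25 rad, or pushed off the bed (z of mark in the frame of press above 0.058 m or angle between block's own z axis and vertical above 0.25 rad or z of mark in the frame of press below 0.03 m).
It fails at once if a bystander is moved more than 30 mm (distance of any of baren, jar, mallet, offcut from where it was at the start of the episode above 0.03 m).
It also fails if it takes over 67 s, if anything falls off the work surface, if the arm or the gripper's body presses on something with over 40 N, if the wrist force passes 120 N, or if a joint passes its speed limit or range.

## Working session

There is one attempt and no reset: what is moved stays moved. The work goes in short steps, Python scripts to look and compute and a tool call to move; the robot and the scene stay as the last step left them, time stands still between calls to the robot, and variables do not carry over. Pictures are saved under pics/ and viewed, at most 10 in all, crops included, and the job is handed in when it is done.

Besides the shell and the picture viewer there is one more tool, called after "Call:" as name(argument=value, ...), one argument or row to a line, values as JSON. play_rows: Moves the arm, as the interface text tells. Its arguments: {"type":"object","properties":{"moves":{"type":"array","items":{"type":"array","items":{"type":"number"}}},"claw":{"type":"number"},"squeeze":{"type":"number"}},"required":["moves"]}

```bash
mkdir -p pics; python3 - <<'E'
from station import status, imaging
import cv2
o=status.get_obs(); print(o['clock'],o['tool_pos'],o['ee_rot'],o['opening'])
for c in ['top','side']:
    d=imaging.get_image(c); cv2.imwrite(f'pics/{c}0.png',d['frame']); print(c,d['fx'],d['cx'],d['cy'],d['extrinsics'])
    for q in ['head_front','punch_tip','knob_top','mark','far_end','block','press','baren','jar','mallet','offcut']:
        print(q,[( [round(float(v),4) for v in r['point']],round(r['confidence'],2)) for r in imaging.tip_of(q,c)][:3])
E
```

```text
0.0 [0.26052583 0.67600364 0.18446485] [[-9.33142927e-01  3.59505403e-01 -3.77755576e-04]
 [ 3.59505555e-01  9.33141759e-01 -1.48800886e-03]
 [-1.82447723e-04 -1.52433017e-03 -9.99998822e-01]] 0.0926797452411933
top 589.5782973256179 319.0460917603178 234.33764767603054 [[ 0.00921678 -0.99053486  0.13695159  0.38571228]
 [-0.99986115 -0.01103044 -0.01249012  0.00592291]
 [ 0.01388254 -0.13681746 -0.99049899  1.52879552]
 [ 0.          0.          0.          1.        ]]
head_front [([0.6382, -0.0504, 0.1532], 0.71)]
punch_tip []
knob_top [([0.6749, -0.0517, 0.2497], 0.76)]
mark [([0.344, 0.0752, 0.03], 0.8), ([0.4846, 0.1606, 0.0284], 0.6), ([0.3353, -0.0979, 0.0311], 0.6)]
far_end [([0.598, 0.0017, 0.0253], 0.81), ([0.5071, 0.233, 0.0147], 0.78), ([0.3169, -0.1567, 0.0136], 0.63)]
block [([0.3355, 0.068, 0.0004], 0.92), ([0.545, -0.0108, 0.0147], 0.84), ([0.332, -0.1005, -0.0052], 0.67)]
press [([0.6767, -0.0497, -0.0032], 0.81)]
baren [([0.4559, 0.4062, -0.003], 0.56)]
jar [([0.6059, 0.3908, 0.0002], 0.77)]
mallet [([0.4092, -0.3683, 0.0009], 0.79)]
offcut [([0.6709, -0.3433, -0.0
[... 351 characters left out ...]
87, 0.0591], 0.68)]
knob_top [([0.6748, -0.0516, 0.2466], 0.77), ([0.6427, -0.052, 0.1462], 0.38)]
mark [([0.339, -0.0953, 0.0282], 0.96), ([0.344, 0.0708, 0.0265], 0.85), ([0.5322, -0.0109, 0.0411], 0.81)]
far_end [([0.5078, 0.2324, 0.0114], 0.86), ([0.604, 0.0023, 0.026], 0.8), ([0.2719, 0.0475, 0.0127], 0.75)]
block [([0.3326, -0.1052, -0.0032], 0.78), ([0.492, 0.1719, -0.0011], 0.76), ([0.3321, 0.0691, 0.0007], 0.58)]
press [([0.6716, -0.0496, -0.0015], 0.74)]
baren [([0.4597, 0.3985, 0.0008], 0.79), ([0.603, 0.394, -0.002], 0.43), ([0.6715, -0.0449, 0.0011], 0.37)]
jar [([0.6017, 0.3971, 0.0018], 0.84)]
mallet [([0.4084, -0.3673, -0.0006], 0.6)]
offcut [([0.6739, -0.3443, 0.0028], 0.6)]
```

View pics/top0.png

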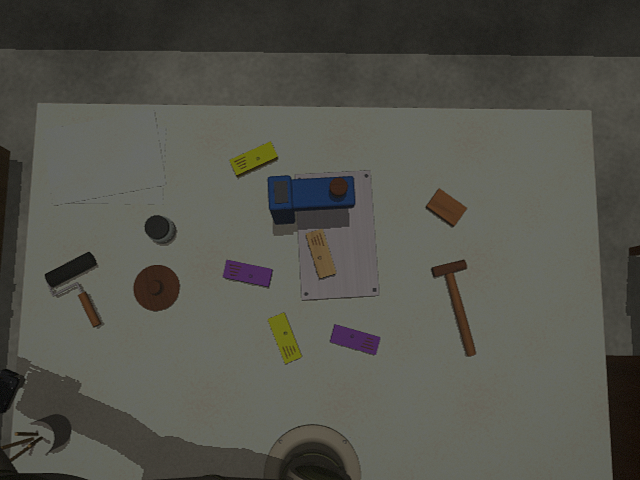

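View pics/side0.png

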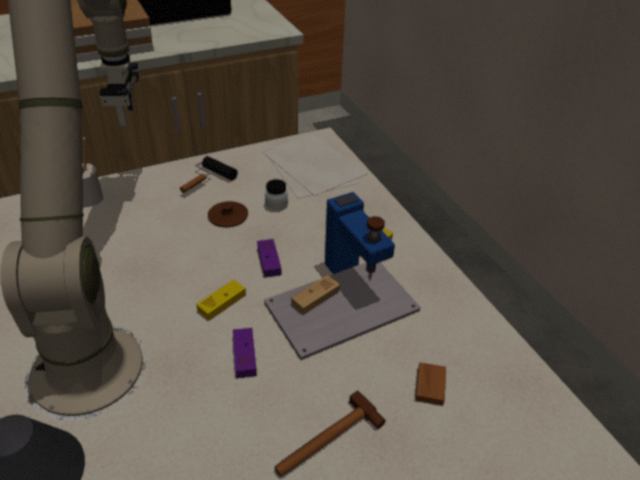

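The top view shows the natural-wood block on the bed at about (320,254), the press head at (315,193) and its knob at (339,187). In the side view the block is at (316,294) and the punch tip near (371,275). The purple and yellow ones are decoys. Next I'll zoom in.

```bash
cat > h.py <<'E'
import numpy as np, cv2
from station import status, imaging
def ray(d,uv,z):
    E=d['extrinsics']; r=E[:3,:3]@np.array([(uv[0]-d['cx'])/d['fx'],(uv[1]-d['cy'])/d['fy'],1]); o=E[:3,3]
    return o+r*(z-o[2])/r[2]
def proj(d,p):
    E=d['extrinsics']; q=E[:3,:3].T@(np.asarray(p)-E[:3,3]); return np.array([d['fx']*q[0]/q[2]+d['cx'],d['fy']*q[1]/q[2]+d['cy']])
E
python3 - <<'E'
from h import *
a=imaging.get_image('top'); b=imaging.get_image('side')
A=cv2.resize(a['frame'][160:310,260:400],None,fx=4,fy=4,interpolation=cv2.INTER_CUBIC)
B=cv2.resize(b['frame'][190:360,260:430],None,fx=3.5,fy=3.5,interpolation=cv2.INTER_CUBIC)
A=cv2.convertScaleAbs(A,alpha=1.8);cv2.imwrite('pics/tz.png',A);cv2.imwrite('pics/sz.png',B)
E
```

```text
(no output)
```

View pics/tz.png

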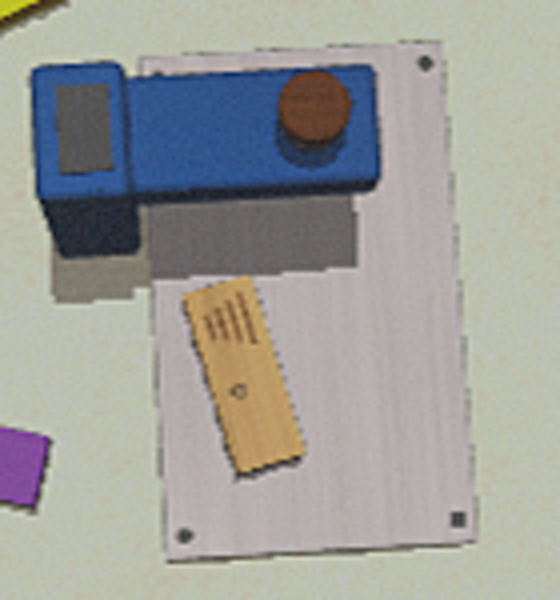

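View pics/sz.png

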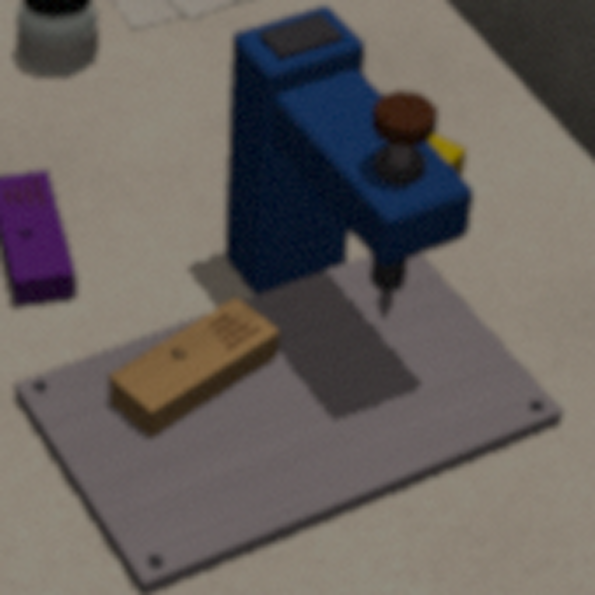

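The zoomed top view shows the mark at (239,391), the knob centre at (315,106) and bed corners at (441,41), (475,542) and (167,562). In the zoomed side view the mark is at (179,354), the punch tip at (385,315).

```bash
python3 - <<'E'
from h import *
np.set_printoptions(precision=4,suppress=True)
a=imaging.get_image('top'); b=imaging.get_image('side')
T=lambda u,v,z: ray(a,(u/4+260-.375,v/4+160-.375),z)
S=lambda u,v,z: ray(b,(u/3.5+260-.36,v/3.5+190-.36),z)
c=[T(441,41,.015),T(475,542,.015),T(167,562,.015)];print('bed top',c)
cs=[S(560,415,.015),S(146,583,.015),S(17,390,.015)];print('bed side',cs)
for c in (c,cs):
    d=c[0]-c[1];e=c[2]-c[1]
    print('len',np.linalg.norm(d),np.linalg.norm(e),'yaw',np.degrees(np.arctan2(d[1],d[0])),np.degrees(np.arctan2(e[1],e[0]))-90)
    y=np.arctan2(d[1],d[0]); R=np.array([[np.cos(y),-np.sin(y)],[np.sin(y),np.cos(y)]])
    print('origin',(c[1][:2]+c[0][:2])/2-R@[-.075,-.1], c[2][:2]-R@[-.24,.1])
print('knob',T(315,106,.245),S(404,113,.245),'tip',S(385,316,.059))
print('mark',T(239,391,.043),S(179,354,.043))
t=[T(183,294,.043),T(252,276,.043),T(303,457,.043),T(237,472,.043)]
s=[S(236,300,.043),S(279,334,.043),S(150,408,.043),S(110,376,.043)]
for q in(t,s):
    q=np.array(q);d1=q[1]-q[2];d2=q[0]-q[3];print('block',q.mean(0),np.linalg.norm(d1),np.linalg.norm(d2),np.degrees(np.arctan2(d1[1],d1[0])),np.degrees(np.arctan2(d2[1],d2[0])))
E
```

```text
bed top [array([ 0.768 , -0.1455,  0.015 ]), array([ 0.4397, -0.1665,  0.015 ]), array([0.4251, 0.0304, 0.015 ])]
bed side [array([ 0.7663, -0.1489,  0.015 ]), array([ 0.444 , -0.1694,  0.015 ]), array([0.4282, 0.0225, 0.015 ])]
len 0.32899317923537097 0.19737260131346696 yaw 3.647482714090627 4.244688187206805
origin [ 0.6723 -0.0514] [ 0.6709 -0.0542]
len 0.32302730981902356 0.19248226623485196 yaw 3.6420132300716697 4.689453192148434
origin [ 0.6736 -0.0546] [ 0.6741 -0.0621]
knob [ 0.672  -0.0523  0.245 ] [ 0.6718 -0.0556  0.245 ] tip [ 0.6762 -0.0522  0.059 ]
mark [ 0.5323 -0.0142  0.043 ] [ 0.5352 -0.0151  0.043 ]
block [ 0.543 -0.017  0.043] 0.11966339159980582 0.11821427301046414 16.070609152930544 17.422458579665303
block [ 0.5454 -0.0191  0.043 ] 0.11530452046546275 0.11674868615464377 14.772636530808223 16.99424487441852
```

```bash
cat >> h.py <<'E'
from scipy.spatial.transform import Rotation as Ro
def toolR(yaw,tilt):
    y=np.radians(yaw);t=np.radians(tilt)
    z=np.array([np.cos(y)*np.sin(t),np.sin(y)*np.sin(t),-np.cos(t)]);Y=np.array([-np.sin(y),np.cos(y),0])
    return np.c_[np.cross(Y,z),Y,z]
def delta(p,R):
    o=status.get_obs(); print('shift',np.round((np.array(p)-o['tool_pos'])*1e3,1),'rot',np.round(np.degrees(Ro.from_matrix(R@o['ee_rot'].T).as_rotvec()),2))
E
python3 - <<'E'
from h import *
R=toolR(16.3,38)
g=np.array([.5133,-.0270,.024]); print(R)
delta(g-.11*R[:,2]+[0,0,.06],R); delta(g,R)
E
```

```text
[[-0.75633689 -0.28066671  0.59091514]
 [-0.22116838  0.95980529  0.17279568]
 [-0.61566148  0.         -0.78801075]]
shift [ 187.6 -722.5  -14.6] rot [ -1.61 -38.63  35.97]
shift [ 252.6 -703.5 -161.3] rot [ -1.61 -38.63  35.97]
```

Call:
play_rows(
  moves=[
    [60,-60,30,0,0,0],
    [90,-120,30,0,-3,3],
    [110,-180,30,0,-6,6],
    [120,-240,30,0,-10,10],
    [130,-300,30,0,-15,14],
    [140,-360,30,0,-20,18],
    [150,-420,30,-1,-25,23],
    [160,-480,30,-1,-30,28],
    [170,-540,30,-1,-34,32],
    [180,-600,20,-1.6,-38.6,36],
    [188,-660,0,-1.6,-38.6,36],
    [188,-722,-15,-1.6,-38.6,36],
    [188,-722,-15,-1.6,-38.6,36],
    [188,-722,-15,-1.6,-38.6,36],
  ],
  claw=1,
  squeeze=15,
)

```text
clock: 3.15
tool_pos: [0.4365, 0.1463, 0.1705]
ee_rot: [[-0.866, -0.213, 0.453], [-0.225, 0.974, 0.028], [-0.447, -0.077, -0.891]]
force: [0.5, -0.1, -0.9]
opening: 0.0929
finger_force: 0.0
```

```bash
python3 - <<'E'
from h import *
R=toolR(16.3,38); g=np.array([.5133,-.0270,.024])
o=status.get_obs(); print(o['clock'],o['tool_pos'],o['joint_positions'],o['force'])
delta(g-.11*R[:,2],R); delta(g,R)
b=imaging.get_image('side');cv2.imwrite('pics/s1.png',b['frame'][100:460,100:600])
E
```

```text
3.15 [0.43647942 0.14632251 0.170472  ] [-0.03930997  0.27571567 -0.75625787  2.53059503  1.54798301  0.47649057
 -0.38503747] [ 0.47288356 -0.06245623 -0.91545037]
shift [  11.8 -192.3  -59.8] rot [ 7.09 -9.9   4.39]
shift [  76.8 -173.3 -146.5] rot [ 7.09 -9.9   4.39]
```

View pics/s1.png

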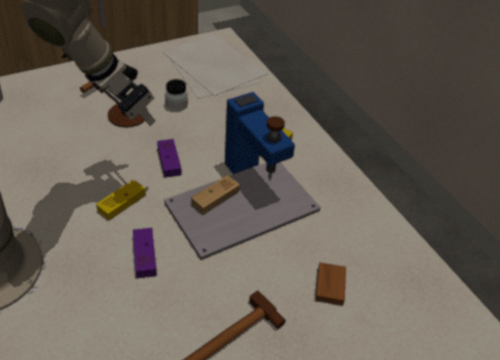

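The gripper is still swinging over at about (130,95) and joint 4 is near its limit, so I'll come in from farther out and descend vertically.

```bash
python3 - <<'E'
from h import *
for t in (30,38): delta([.515,-.0268,.12],toolR(16.3,t))
E
```

```text
shift [  77.6 -167.5  -49.7] rot [ 5.23 -2.2   4.56]
shift [  77.6 -167.5  -49.7] rot [ 7.16 -9.96  4.86]
```

Call:
play_rows(
  moves=[
    [50,-40,20,3,-3,2],
    [78,-80,20,6,-6,4.7],
    [78,-120,10,6,-6,4.7],
    [78,-168,0,6,-6,4.7],
    [78,-168,0,6,-6,4.7],
    [78,-168,0,6,-6,4.7],
    [78,-168,0,6,-6,4.7],
    [78,-168,0,6,-6,4.7],
  ],
)

```text
clock: 4.2
tool_pos: [0.5144, -0.0201, 0.1708]
ee_rot: [[-0.793, -0.29, 0.535], [-0.242, 0.957, 0.159], [-0.558, -0.004, -0.83]]
force: [-0.7, -0.2, 0.1]
opening: 0.0931
finger_force: 0.0
```

```bash
python3 - <<'E'
from h import *
o=status.get_obs(); print(o['joint_positions'],o['qvel'])
for t in (30,35): delta([.515,-.0268,.024],toolR(16.3,t))
E
```

```text
[ 0.75610485  0.39928183 -0.89364238  2.50647945  2.51446254  0.25883482
 -0.62407828] [ 0.00517531  0.00053255 -0.00128757  0.00120483  0.00483558 -0.00011518
 -0.00026611]
shift [   0.6   -6.7 -146.8] rot [-0.92  3.84 -0.55]
shift [   0.6   -6.7 -146.8] rot [ 0.5  -0.95 -0.54]
```

Call:
play_rows(
  moves=[
    [0,-7,-30,0,0,0],
    [0,-7,-60,0,0,0],
    [0,-7,-90,0,0,0],
    [0,-7,-90,0,0,0],
    [0,-7,-90,0,0,0],
  ],
)

```text
clock: 4.82
tool_pos: [0.5198, -0.0296, 0.0808]
ee_rot: [[-0.799, -0.289, 0.527], [-0.239, 0.957, 0.162], [-0.552, 0.004, -0.834]]
force: [0.5, 1.7, -0.3]
opening: 0.0931
finger_force: 0.0
```

```bash
python3 - <<'E'
from h import *
o=status.get_obs(); print(o['joint_positions'])
for t in (30,35): delta([.515,-.0268,.024],toolR(16.3,t))
b=imaging.get_image('side');cv2.imwrite('pics/s2.png',cv2.resize(b['frame'][160:380,180:460],None,fx=2,fy=2))
E
```

```text
[ 0.8985829   0.87290437 -1.29296451  2.55970594  2.13559488  0.78675913
 -0.16954921]
shift [ -4.8   2.8 -56.8] rot [-1.19  3.28 -0.49]
shift [ -4.8   2.8 -56.8] rot [ 0.23 -1.51 -0.5 ]
```

View pics/s2.png

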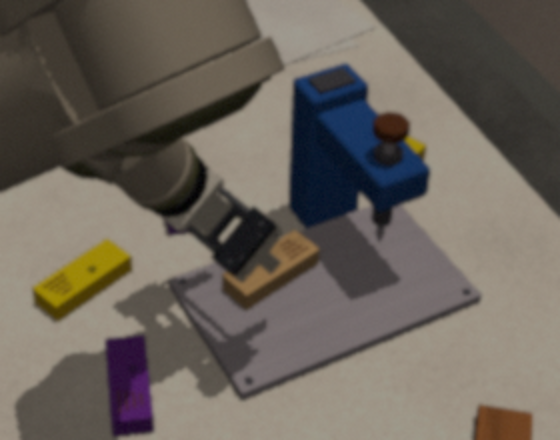

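The arm has swung its elbow out to the limits of joints 3 and 4, so a tilted grasp is too close to the base here. I'll do it in two stages: a vertical grasp for the first part of the slide, then a tilted regrasp nearer the head.

Call:
play_rows(
  moves=[
    [0,0,60,0,0,0],
    [10,0,110,-2,7,0],
    [10,0,110,-4,16,0],
    [10,0,110,-7,25,0],
    [10,0,110,-9.3,32.5,0],
    [10,0,110,-9.3,32.5,0],
    [10,0,110,-9.3,32.5,0],
    [10,0,110,-9.3,32.5,0],
  ],
)

```text
clock: 5.88
tool_pos: [0.5323, -0.029, 0.1942]
ee_rot: [[-0.958, -0.288, 0.0], [-0.288, 0.958, 0.005], [-0.002, 0.004, -1.0]]
force: [-0.9, -0.7, 0.1]
opening: 0.0931
finger_force: 0.0
```

```bash
python3 - <<'E'
from h import *
o=status.get_obs(); print(o['joint_positions'])
delta([.5162,-.0262,.023],toolR(16.3,0))
E
```

```text
[ 0.73462805  0.60626344 -1.17696403  1.9841103   0.6660202   1.00845008
  1.09943288]
shift [ -16.1    2.8 -171.2] rot [-0.26  0.02 -0.44]
```

Call:
play_rows(
  moves=[
    [-16,3,-50,-0.3,0,-0.4],
    [-16,3,-100,-0.3,0,-0.4],
    [-16,3,-140,-0.3,0,-0.4],
    [-16,3,-165,-0.3,0,-0.4],
    [-16,3,-171,-0.3,0,-0.4],
    [-16,3,-171,-0.3,0,-0.4],
  ],
)

```text
clock: 6.62
tool_pos: [0.5145, -0.0273, 0.0225]
ee_rot: [[-0.96, -0.281, -0.003], [-0.281, 0.96, 0.001], [0.003, 0.002, -1.0]]
force: [0.3, 0.4, 0.3]
opening: 0.0927
finger_force: 0.0
```

```bash
python3 - <<'E'
from h import *
o=status.get_obs(); print(o['joint_positions'],o['force'])
delta([.5162,-.0262,.023],toolR(16.3,0))
E
```

```text
[ 0.55008199  0.78402336 -0.92178358  2.16483143  1.01178606  0.72374086
  0.77720041] [0.32036842 0.38525725 0.29094714]
shift [1.7 1.1 0.5] rot [-0.04 -0.2  -0.01]
```

Call:
play_rows(
  moves=[
    [0,0,0,0,0,0],
    [0,0,0,0,0,0],
    [0,0,0,0,0,0],
    [0,0,0,0,0,0],
    [8,-5,0,0,0,-1.5],
    [18,-11,0,0,0,-4],
    [30,-18,0,0,0,-6],
    [42,-25,0,0,0,-8],
    [52,-31,0,0,0,-10],
    [60,-35,0,0,0,-11.5],
    [65,-38,0,0,0,-12],
    [65,-38,0,0,0,-12],
    [65,-38,0,0,0,-12],
  ],
  claw=-1,
  squeeze=15,
)

```text
clock: 8.25
tool_pos: [0.5791, -0.0653, 0.0214]
ee_rot: [[-0.997, -0.075, -0.005], [-0.075, 0.997, 0.002], [0.005, 0.003, -1.0]]
force: [0.8, 0.0, -0.2]
opening: 0.0002
finger_force: 0.0
```

```bash
python3 - <<'E'
from h import *
o=status.get_obs(); print(o['joint_positions'],o['force'])
for c in ('side','top'):
  imaging.get_image(c)
  for q in ['mark','punch_tip','far_end','knob_top']: print(c,q,[( [round(float(v),4) for v in r['point']],round(r['confidence'],2)) for r in imaging.tip_of(q,c)][:4])
b=imaging.get_image('side');cv2.imwrite('pics/s3.png',cv2.resize(b['frame'][160:380,180:460],None,fx=2.8,fy=2.7,interpolation=cv2.INTER_CUBIC))
E
```

```text
[ 0.57988715  0.82415495 -0.88572595  2.01191564  0.93112524  0.78290814
  0.76736177] [ 0.7581317   0.04647487 -0.2272202 ]
side mark [([0.4881, 0.1621, 0.031], 0.91), ([0.3399, -0.0941, 0.0273], 0.9), ([0.3442, 0.0711, 0.0271], 0.86), ([0.5345, -0.0108, 0.0388], 0.6)]
side punch_tip []
side far_end [([0.5053, 0.2325, 0.0152], 0.91), ([0.2724, 0.0492, 0.0138], 0.79), ([0.3118, -0.1641, 0.0123], 0.69), ([0.6065, -0.0034, 0.0277], 0.59)]
side knob_top [([0.674, -0.0538, 0.2447], 0.8)]
top mark [([0.5335, -0.0172, 0.0403], 0.91), ([0.3421, 0.0732, 0.0308], 0.91), ([0.488, 0.1624, 0.0302], 0.74), ([0.795, 0.152, 0.0316], 0.72)]
top punch_tip []
top far_end [([0.5991, -0.0015, 0.027], 0.84), ([0.7693, 0.2165, 0.0117], 0.77), ([0.3148, -0.1604, 0.0126], 0.76), ([0.2762, 0.0479, 0.0104], 0.56)]
top knob_top [([0.6766, -0.0512, 0.2455], 0.62)]
```

View pics/s3.png

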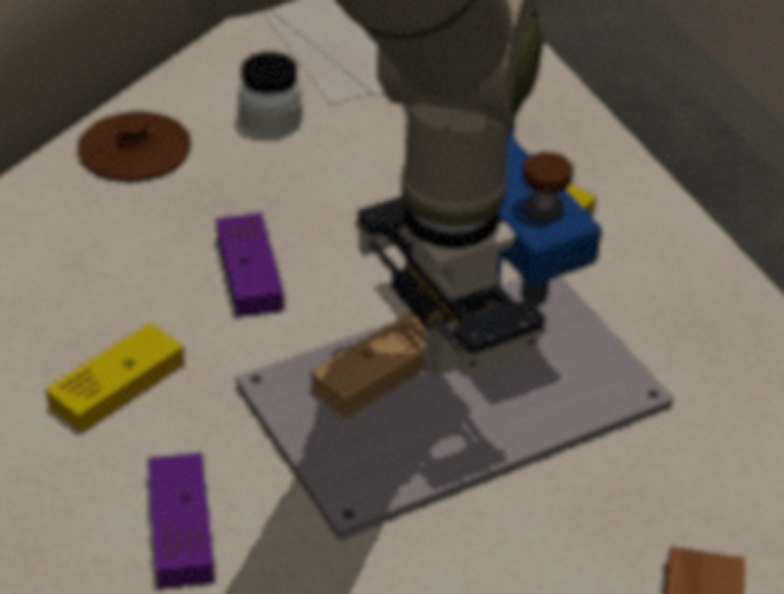

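The fingers close more slowly than I allowed: they shut beside the block, which still lies around (367,365) in this crop. I'll go up, open, and measure the block again.

Call:
play_rows(
  moves=[
    [-10,0,50,0,0,0],
    [-20,0,110,0,0,0],
    [-60,40,150,0,0,0],
    [-100,80,170,0,0,6],
    [-130,120,170,0,0,12],
    [-130,120,170,0,0,12],
    [-130,120,170,0,0,12],
    [-130,120,170,0,0,12],
  ],
  claw=1,
)

```text
clock: 9.8
tool_pos: [0.45, 0.0536, 0.191]
ee_rot: [[-0.961, -0.278, -0.006], [-0.278, 0.961, 0.001], [0.005, 0.003, -1.0]]
force: [0.2, 0.3, 0.4]
opening: 0.0757
finger_force: 0.0
```

```bash
python3 - <<'E'
from h import *
o=status.get_obs(); print(o['joint_positions'],o['opening'],o['tool_pos'])
a=imaging.get_image('top'); b=imaging.get_image('side')
for c in ('side','top'):
  for q in ['mark','far_end','block']: print(c,q,[( [round(float(v),4) for v in r['point']],round(r['confidence'],2)) for r in imaging.tip_of(q,c) if r['point'][0]>.5 and abs(r['point'][1])<.1])
# orange mask rect
for n,d in (('top',a),('side',b)):
    h=cv2.cvtColor(d['frame'],cv2.COLOR_BGR2HSV)
    m=cv2.inRange(h,(8,90,60),(22,255,255))
    u,v=proj(d,[.544,-.018,.03]); M=np.zeros_like(m); M[int(v)-45:int(v)+45,int(u)-45:int(u)+45]=255; m&=M
    cs,_=cv2.findContours(m,cv2.RETR_EXTERNAL,cv2.CHAIN_APPROX_NONE); k=max(cs,key=cv2.contourArea)
    w=np.array([ray(d,p[0],.043)[:2]*1e3 for p in k],np.float32); print(n,cv2.contourArea(k),cv2.minAreaRect(w))
A=cv2.resize(a['frame'][160:310,260:400],None,fx=4,fy=4,interpolation=cv2.INTER_CUBIC)[:, :]
B=cv2.resize(b['frame'][190:360,260:430],None,fx=3.53,fy=3.53,interpolation=cv2.INTER_CUBIC)[:600]
A=cv2.convertScaleAbs(A,alpha=1.8);cv2.imwrite('pics/tz2.png',A)
E
```

```text
[ 0.62714861  0.50736125 -1.20866238  2.14322889  0.60910769  0.90680058
  0.90932139] 0.0757123593373484 [0.44997945 0.05364265 0.19104089]
side mark [([0.5344, -0.0114, 0.0397], 0.78)]
side far_end [([0.6058, -0.0004, 0.0263], 0.82)]
side block [([0.549, -0.014, 0.0081], 0.92)]
top mark [([0.5333, -0.0149, 0.0429], 0.79)]
top far_end [([0.5965, 0.0005, 0.0244], 0.61)]
top block [([0.5445, -0.0134, 0.0126], 0.73)]
top 441.5 ((543.2595825195312, -16.372596740722656), (118.44113159179688, 45.399478912353516), 17.8551025390625)
side 683.0 ((545.708251953125, -21.559398651123047), (124.66643524169922, 51.11003494262695), 18.693424224853516)
```

View pics/tz2.png

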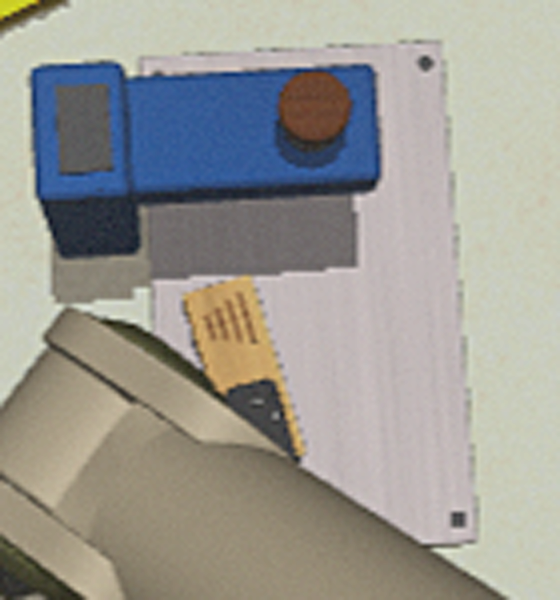

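The block is where it was. I'll grasp again and allow enough closing time.

Call:
play_rows(
  moves=[
    [40,-45,0,0,0,0],
    [66,-80,-20,0,0,0],
    [66,-80,-70,0,0,0],
    [66,-80,-120,0,0,0],
    [66,-80,-150,0,0,0],
    [66,-80,-168,0,0,0],
    [66,-80,-168,0,0,0],
    [66,-80,-168,0,0,0],
  ],
  claw=1,
)

```text
clock: 11.2
tool_pos: [0.5158, -0.0253, 0.024]
ee_rot: [[-0.96, -0.28, -0.005], [-0.28, 0.96, 0.001], [0.004, 0.003, -1.0]]
force: [-0.2, -0.2, 0.1]
opening: 0.0931
finger_force: 0.0
```

Call:
play_rows(
  moves=[
    [0,0,0,0,0,0],
    [0,0,0,0,0,0],
    [0,0,0,0,0,0],
    [0,0,0,0,0,0],
    [0,0,0,0,0,0],
    [0,0,0,0,0,0],
    [0,0,0,0,0,0],
    [0,0,0,0,0,0],
  ],
  claw=-1,
  squeeze=15,
)

```text
clock: 12.2
tool_pos: [0.5154, -0.0255, 0.0233]
ee_rot: [[-0.96, -0.28, -0.005], [-0.28, 0.96, 0.001], [0.005, 0.003, -1.0]]
force: [-0.4, -0.4, 0.5]
opening: 0.0175
finger_force: 0.0
```

```bash
python3 - <<'E'
from h import *
a=imaging.get_image('side'); t=status.get_obs()['tool_pos']; print(t,status.get_obs()['opening'])
f=a['frame'].copy()
o=np.array([180,160])
I=cv2.resize(f[160:380,180:460],None,fx=2.8,fy=2.7,interpolation=cv2.INTER_CUBIC)
for p,c in ((t,(0,0,255)),(np.array([.674,-.0525,.059]),(0,255,0))):
    q=(proj(a,p)-o)*[2.8,2.7]; cv2.circle(I,tuple(int(v) for v in q),5,c,1); print(q)
cv2.imwrite('pics/s4.png',I)
E
```

```text
[ 0.51542988 -0.02547829  0.02335422] 0.013831967240795615
[349.97673819 382.20396318]
[528.91863168 324.6601016 ]
```

View pics/s4.png

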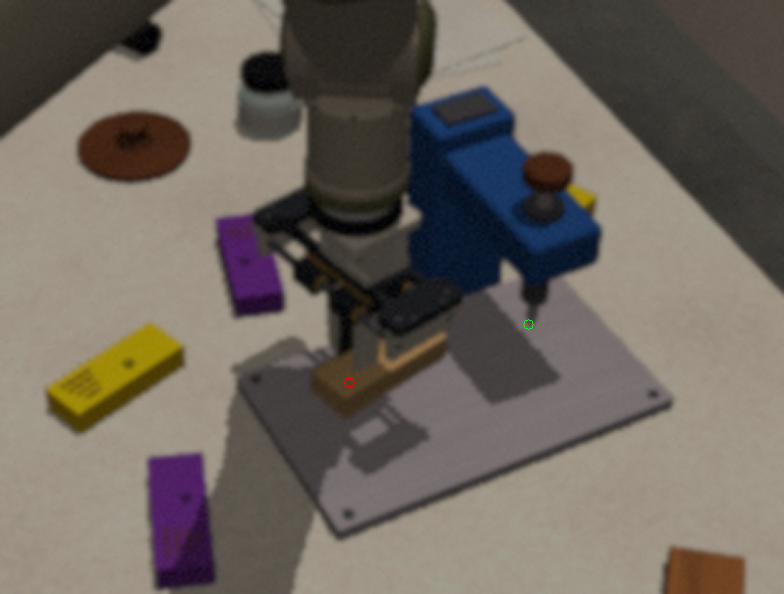

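This crop shows the near finger ending at about (365,370), apparently on the block's top, though the reported TCP (red, 350,382) lies inside the block. I'll use the last picture for an enlarged side-by-side.

```bash
python3 - <<'E'
from h import *
a=imaging.get_image('side'); o=status.get_obs(); t=o['tool_pos'];print(o['clock'],o['opening'],t,o['force'],o['finger_force'])
old=cv2.imread('pics/side0.png')
x0,y0,w,h,s=280,250,75,75,5.3
def crop(f): return cv2.convertScaleAbs(cv2.resize(f[y0:y0+h,x0:x0+w],None,fx=s,fy=s,interpolation=cv2.INTER_CUBIC),alpha=1.7)
A=crop(a['frame']);B=crop(old)
for z,c in ((.0233,(0,0,255)),(.043,(0,255,0)),(.063,(255,0,0))):
    q=(proj(a,[t[0],t[1],z])-[x0,y0]+.5)*s
    for I in(A,B): cv2.circle(I,tuple(int(v) for v in q),3,c,1)
    print(z,q)
cv2.imwrite('pics/s5.png',np.hstack([A,B]))
E
```

```text
12.3 0.009666596887031323 [ 0.51541108 -0.02549961  0.02334588] [ 0.39708681  0.46360811 -0.49742006] 0.0
0.0233 [135.08604551 276.02698779]
0.043 [135.42171642 245.97392676]
0.063 [135.76862218 214.91499407]
```

View pics/s5.png

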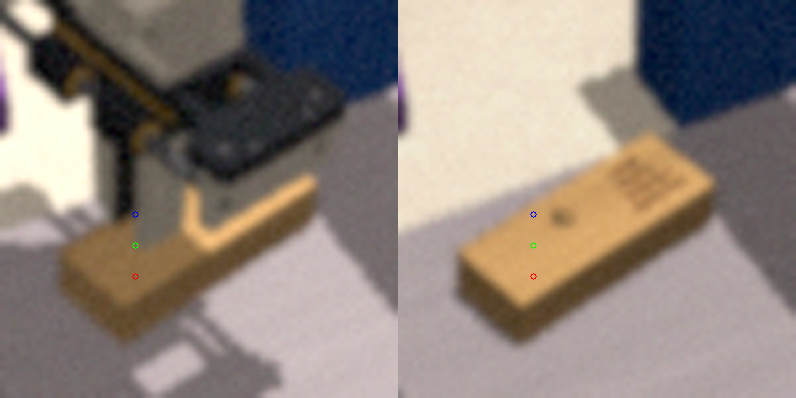

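```bash
python3 - <<'E'
from h import *
a=imaging.get_image('side'); o=status.get_obs(); t=o['tool_pos'];R=o['ee_rot']
x0,y0,s=280,250,5.3
P=lambda l,dz=0: np.round((proj(a,t+R@np.array(l)+[0,0,dz])-[x0,y0]+.5)*s)
for dz in (0,.02,.03,.04): print(dz,'fing',P([-.0075,-.022,0],dz),P([.0075,-.022,0],dz),'inner',P([-.0075,-.005,0],dz),P([.0075,-.005,0],dz),'body',P([-.0375,-.094,-.084],dz),P([.0375,-.094,-.084],dz), P([-.0375,.094,-.084],dz),P([.0375,.094,-.084],dz))
print(o['opening'])
for u,v in ((137,242),(165,250),(190,237)):
  for z in (.023,.043,.06):
    print((u,v),z,np.round(R.T@(ray(a,(u/s+x0-.5,v/s+y0-.5),z)-[t[0],t[1],z])*1e3,1))
E
```

```text
0 fing [179. 296.] [153. 311.] inner [155. 275.] [130. 290.] body [344. 223.] [213. 304.] [70. -1.] [-59.  68.]
0.02 fing [179. 265.] [154. 280.] inner [155. 244.] [130. 259.] body [346. 190.] [214. 271.] [ 70. -33.] [-60.  35.]
0.03 fing [180. 250.] [154. 265.] inner [155. 229.] [130. 244.] body [348. 174.] [214. 254.] [ 70. -50.] [-61.  19.]
0.04 fing [180. 234.] [154. 249.] inner [156. 213.] [130. 228.] body [349. 157.] [215. 237.] [ 70. -66.] [-62.   2.]
0.005394941532139371
(137, 242) 0.023 [-14.8  16.4  -0. ]
(137, 242) 0.043 [-2.2  1.5 -0. ]
(137, 242) 0.06 [  8.6 -11.2   0. ]
(165, 250) 0.023 [-21.5   4.2  -0.1]
(165, 250) 0.043 [ -8.7 -10.5  -0.1]
(165, 250) 0.06 [  2.1 -22.9  -0.1]
(190, 237) 0.023 [-35.9   3.2  -0.2]
(190, 237) 0.043 [-22.9 -11.5  -0.1]
(190, 237) 0.06 [-11.8 -23.9  -0.1]
```

The picture fits fingers about 35 mm higher than the reported TCP. I'll check by touching the block's top lightly with the fingers shut.

Call:
play_rows(
  moves=[
    [0,0,-6,0,0,0],
    [0,0,-12,0,0,0],
    [0,0,-12,0,0,0],
  ],
)

```text
clock: 12.72
tool_pos: [0.5151, -0.0255, 0.0107]
ee_rot: [[-0.96, -0.28, -0.006], [-0.28, 0.96, 0.001], [0.006, 0.003, -1.0]]
force: [0.7, 0.4, 0.1]
opening: 0.0003
finger_force: 0.0
```

Call:
play_rows(
  moves=[
    [0,0,-2,0,0,0],
    [0,0,-4,0,0,0],
    [0,0,-4,0,0,0],
  ],
)

```text
clock: 13.1
tool_pos: [0.5155, -0.0255, 0.0099]
ee_rot: [[-0.96, -0.28, -0.003], [-0.28, 0.96, -0.001], [0.004, -0.0, -1.0]]
force: [-8.6, -4.2, 38.6]
opening: 0.0006
finger_force: 19.3
```

Contact came at a reported z of 0.010, so the tool really sits 33 mm higher than it reads. I'll allow for that: rise, open, and descend properly.

Call:
play_rows(
  moves=[
    [0,0,10,0,0,0],
    [0,0,18,0,0,0],
    [0,0,18,0,0,0],
    [0,0,18,0,0,0],
    [0,0,18,0,0,0],
    [0,0,18,0,0,0],
    [0,0,18,0,0,0],
    [0,0,18,0,0,0],
    [0,0,18,0,0,0],
    [0,0,12,0,0,0],
    [0,0,0,0,0,0],
    [0,0,-8,0,0,0],
    [0,0,-13,0,0,0],
    [0,0,-13,0,0,0],
  ],
  claw=1,
)

```text
clock: 14.85
tool_pos: [0.5152, -0.0254, -0.0061]
ee_rot: [[-0.96, -0.28, -0.006], [-0.28, 0.96, 0.001], [0.006, 0.003, -1.0]]
force: [-0.0, 0.3, -0.6]
opening: 0.0932
finger_force: 0.0
```

Call:
play_rows(
  moves=[
    [0,0,0,0,0,0],
    [0,0,0,0,0,0],
    [0,0,0,0,0,0],
    [0,0,0,0,0,0],
    [0,0,0,0,0,0],
    [0,0,0,0,0,0],
    [0,0,0,0,0,0],
  ],
  claw=-1,
  squeeze=15,
)

```text
clock: 15.72
tool_pos: [0.5155, -0.0255, -0.0056]
ee_rot: [[-0.96, -0.28, -0.005], [-0.28, 0.96, 0.001], [0.005, 0.003, -1.0]]
force: [-0.5, -0.1, 1.2]
opening: 0.0459
finger_force: 14.9
```

Call:
play_rows(
  moves=[
    [8,-5,0,0,0,-1.5],
    [18,-11,0,0,0,-4],
    [28,-18,0,0,0,-6],
    [38,-25,0,0,0,-8],
    [48,-31,0,0,0,-10],
    [56,-36,0,0,0,-11.5],
    [62,-40,0,0,0,-12],
    [62,-40,0,0,0,-12],
    [62,-40,0,0,0,-12],
  ],
)

```text
clock: 16.85
tool_pos: [0.5781, -0.0659, -0.0056]
ee_rot: [[-0.997, -0.074, -0.004], [-0.074, 0.997, 0.002], [0.004, 0.002, -1.0]]
force: [2.0, -0.8, 3.0]
opening: 0.0461
finger_force: 14.9
```

Call:
play_rows(
  moves=[
    [0,0,0,0,0,0],
    [0,0,0,0,0,0],
    [0,0,0,0,0,0],
    [-10,0,40,0,0,0],
    [-20,0,90,0,0,0],
    [-20,0,140,0,0,0],
    [-20,0,160,0,0,0],
    [-20,0,160,0,0,0],
  ],
  claw=1,
)

```text
clock: 17.85
tool_pos: [0.5579, -0.0658, 0.1551]
ee_rot: [[-0.997, -0.073, -0.003], [-0.073, 0.997, 0.002], [0.003, 0.002, -1.0]]
force: [-0.6, -0.0, -0.8]
opening: 0.093
finger_force: 0.0
```

```bash
cat >> h.py <<'E'
def where(qs=('mark','far_end','block'),n=2):
    for c in ('side','top'):
        for k in range(n):
            imaging.get_image(c)
            for q in qs: print(c,q,[( [round(float(v),4) for v in r['point']],round(r['confidence'],2)) for r in imaging.tip_of(q,c) if r['point'][0]>.5 and abs(r['point'][1])<.12])
E
python3 - <<'E'
from h import *
o=status.get_obs(); print(o['clock'],o['joint_positions'],o['opening'],o['tool_pos'],o['force'])
where(('mark','far_end','punch_tip'))
E
```

```text
17.85 [ 0.70408375  0.64847281 -1.04993493  1.96345432  0.69644094  0.95020703
  0.9472718 ] 0.09304535016396374 [ 0.55794552 -0.06582378  0.1550652 ] [-0.58860643 -0.00598085 -0.76669581]
side mark [([0.5974, -0.0566, 0.0367], 0.91)]
side far_end [([0.6698, -0.0568, 0.0259], 0.73)]
side punch_tip [([0.6747, -0.049, 0.06], 0.55), ([0.6405, -0.0508, 0.1462], 0.51)]
side mark [([0.5971, -0.0573, 0.0419], 0.85)]
side far_end [([0.6707, -0.0615, 0.0264], 0.95)]
side punch_tip [([0.6753, -0.051, 0.0584], 0.84), ([0.5972, -0.0558, 0.0418], 0.46)]
top mark []
top far_end []
top punch_tip [([0.6742, -0.0511, 0.243], 0.69)]
top mark []
top far_end []
top punch_tip []
```

Call:
play_rows(
  moves=[
    [8,0,0,0.7,-9,0],
    [14,1,0,1.4,-18,0],
    [14,1,0,2,-27,0],
    [14,1,0,2.5,-34,0],
    [14,1,-30,2.5,-34,0],
    [14,1,-60,2.5,-34,0],
    [14,1,-90,2.5,-34,0],
    [14,1,-90,2.5,-34,0],
    [14,1,-90,2.5,-34,0],
  ],
)

```text
clock: 19.77
tool_pos: [0.572, -0.0646, 0.0656]
ee_rot: [[-0.829, -0.076, 0.555], [-0.063, 0.997, 0.043], [-0.556, 0.001, -0.831]]
force: [-0.1, -0.7, 0.9]
opening: 0.0929
finger_force: 0.0
```

```bash
python3 - <<'E'
from h import *
o=status.get_obs(); print(o['joint_positions'],o['force'])
delta([.572,-.065,-.009],toolR(4.2,34))
E
```

```text
[ 0.74223032  0.79866102 -1.03331348  2.48902529  2.26349679  0.76154655
 -0.47625531] [-0.08399712 -0.69018438  0.91343933]
shift [  0.   -0.4 -74.6] rot [-0.02 -0.2  -0.15]
```

Call:
play_rows(
  moves=[
    [0,0,-20,0,0,0],
    [0,0,-40,0,0,0],
    [0,0,-50,0,0,0],
    [0,0,-50,0,0,0],
  ],
)

```text
clock: 20.27
tool_pos: [0.5724, -0.0651, 0.0162]
ee_rot: [[-0.827, -0.076, 0.557], [-0.063, 0.997, 0.041], [-0.558, -0.001, -0.83]]
force: [-0.4, -0.2, 0.5]
opening: 0.0926
finger_force: 0.0
```

```bash
python3 - <<'E'
from h import *
o=status.get_obs(); print(o['joint_positions'],o['force'])
delta([.572,-.065,-.009],toolR(4.2,34))
E
```

```text
[ 0.71091945  0.93718133 -1.00917821  2.51064177  2.35786998  0.90160587
 -0.51566094] [-0.4146609  -0.24768885  0.53178045]
shift [ -0.4   0.1 -25.2] rot [ 0.06 -0.07 -0.14]
```

Call:
play_rows(
  moves=[
    [0,0,-10,0,0,0],
    [0,0,-20,0,0,0],
    [0,0,-20,0,0,0],
  ],
)

```text
clock: 20.65
tool_pos: [0.571, -0.0644, -0.0066]
ee_rot: [[-0.829, -0.075, 0.554], [-0.061, 0.997, 0.044], [-0.555, 0.003, -0.832]]
force: [-0.7, -0.7, 0.1]
opening: 0.0929
finger_force: 0.0
```

Call:
play_rows(
  moves=[
    [0,0,0,0,0,0],
    [0,0,0,0,0,0],
    [0,0,0,0,0,0],
    [0,0,0,0,0,0],
    [0,0,0,0,0,0],
    [0,0,0,0,0,0],
    [0,0,0,0,0,0],
  ],
  claw=-1,
)

```text
clock: 21.52
tool_pos: [0.5715, -0.0646, -0.0056]
ee_rot: [[-0.828, -0.075, 0.555], [-0.062, 0.997, 0.043], [-0.557, 0.002, -0.831]]
force: [-0.9, -0.7, 1.0]
opening: 0.0457
finger_force: 15.0
```

Call:
play_rows(
  moves=[
    [8,0.5,0,0,0,0],
    [18,1.3,0,0,0,0],
    [28,2,0,0,0,0],
    [38,2.7,0,0,0,0],
    [48,3.4,0,0,0,0],
    [56,4,0,0,0,0],
    [62,4.4,0,0,0,0],
    [62,4.4,0,0,0,0],
  ],
)

```text
clock: 22.52
tool_pos: [0.6342, -0.0601, -0.0056]
ee_rot: [[-0.828, -0.075, 0.555], [-0.061, 0.997, 0.043], [-0.557, 0.002, -0.83]]
force: [0.8, -0.6, 0.7]
opening: 0.0454
finger_force: 15.0
```

Call:
play_rows(
  moves=[
    [5,0.4,0,0,0,0],
    [10,0.8,0,0,0,0],
    [14,1,0,0,0,0],
    [14,1,0,0,0,0],
  ],
)

```text
clock: 23.02
tool_pos: [0.6478, -0.0591, -0.0055]
ee_rot: [[-0.828, -0.076, 0.555], [-0.062, 0.997, 0.044], [-0.557, 0.002, -0.831]]
force: [0.9, 0.8, 1.9]
opening: 0.0453
finger_force: 15.0
```

```bash
python3 - <<'E'
from h import *
o=status.get_obs(); print(o['clock'],o['joint_positions'],o['tool_pos'],o['force'])
where(('mark','far_end','punch_tip'),3)
b=imaging.get_image('side'); cv2.imwrite('pics/s6.png',b['frame'])
E
```

```text
23.025 [ 0.66332865  0.97439478 -0.95242123  2.34715347  2.32443369  0.8132795
 -0.42340992] [ 0.64783882 -0.05906117 -0.00554941] [0.87581304 0.77199593 1.94811624]
side mark [([0.6761, -0.048, 0.0422], 0.68)]
side far_end [([0.7491, -0.0547, 0.0274], 0.93)]
side punch_tip [([0.674, -0.0464, 0.0619], 0.56)]
side mark [([0.6752, -0.0508, 0.0394], 0.73)]
side far_end [([0.7513, -0.0558, 0.0272], 0.9)]
side punch_tip [([0.6738, -0.0479, 0.0606], 0.86)]
side mark [([0.6762, -0.0494, 0.0411], 0.91)]
side far_end [([0.7503, -0.0539, 0.028], 0.91), ([0.6767, -0.0502, 0.0594], 0.54)]
side punch_tip [([0.6743, -0.05, 0.0601], 0.58)]
top mark [([0.6795, -0.0568, 0.0431], 0.83)]
top far_end []
top punch_tip []
top mark [([0.6735, -0.0524, 0.0422], 0.62)]
top far_end []
top punch_tip []
top mark [([0.6767, -0.0525, 0.0442], 0.49)]
top far_end []
top punch_tip []
```

```bash
python3 - <<'E'
from h import *
fs=[imaging.get_image('side') for _ in range(8)]; d=fs[0]
f=np.mean([x['frame'].astype(float) for x in fs],0)
m=proj(d,[.674,-.051,.043]); t=proj(d,[.6755,-.0515,.059]); print(m,t)
u,v=int(m[0]),int(m[1])
g=f.mean(2)[v-16:v+9,u-12:u+13].round().astype(int)
print('cols',u-12,'rows',v-16)
for i,r in enumerate(g): print(v-16+i,' '.join(f'{x:3d}' for x in r))
E
```

```text
[368.11404152 284.50336217] [369.24714235 279.81332048]
cols 356 rows 268
268 114 117 116 116 115 115 115 114 109  88  55  29  20  22  21  23  21  22  31  61  95 112 116 115 116
269 111 114 116 115 114 114 114 113 110  90  58  30  21  21  24  23  22  22  35  70 100 113 115 115 114
270 103 112 114 114 114 114 114 114 112  98  70  39  24  23  21  22  23  24  42  77 102 113 114 114 113
271  88 104 112 115 115 115 115 115 115 109  90  61  38  26  24  25  29  36  58  87 106 113 113 112 112
272  75  90 106 113 115 115 115 115 116 113 105  89  63  38  30  34  49  63  82 101 110 112 112 112 113
273  68  78  98 111 115 116 116 116 116 116 113 104  79  51  42  51  74  91 101 110 112 113 114 113 114
274  67  71  87 103 111 114 115 116 116 116 114 104  79  56  50  61  89 106 111 113 114 114 113 114 114
275  67  67  74  87  98 108 114 115 115 114 111  98  75  55  52  66  94 110 114 113 114 114 111 111 112
276  67  66  68  72  80  98 111 114 114 113 110  96  72  55  53  70  96 111 113 110 111 113 110 109 108
277  67  67  66  67  72  86 102 111 112 113 112 101  77  57  57  76  99 111 112 108 108 11
[... 873 characters left out ...]
  62  62  62  61  61  59  56  52  53  57  62  63  63  64  65  72  86 101 110
287  23  24  26  30  43  56  61  62  62  61  63  62  60  60  61  61  63  64  65  65  64  67  72  88 103
288  23  24  23  26  40  53  60  62  62  63  62  64  63  64  64  64  64  64  65  64  64  65  66  76  95
289  24  23  24  24  34  48  57  62  63  63  64  64  64  65  65  65  65  64  64  64  64  65  66  70  83
290  23  25  24  26  27  36  48  58  63  64  64  64  65  65  64  64  63  63  64  65  65  65  65  64  66
291  26  31  32  28  26  28  37  52  62  64  65  64  64  63  63  64  63  65  64  64  64  62  59  56  54
292  28  35  35  28  24  24  29  44  61  67  65  64  64  64  64  65  64  65  63  59  58  55  51  49  48
```

```bash
python3 - <<'E'
from h import *
d=imaging.get_image('side')
for r in (279.5,280,280.5,281):
    t=ray(d,(369.6,r),.059); m=ray(d,(369.2,284.6),.043); print(r,np.round((m-t)[:2]*1e3,1),proj(d,[t[0],t[1],.043]))
print(m)
E
```

```text
279.5 [-0.5 -1.5] [369.09695628 284.15211874]
280 [0.3 0.1] [369.09650508 284.6527842 ]
280.5 [1.2 1.6] [369.09605389 285.15344332]
281 [2.  3.2] [369.0956027 285.6540961]
[ 0.67630988 -0.05235713  0.043     ]
```

Mark and punch line up to within about 1–2 mm. I'll nudge slightly, then release, back out and check.

Call:
play_rows(
  moves=[
    [-0.7,0.7,0,0,0,0],
    [-0.7,0.7,0,0,0,0],
    [-0.7,0.7,0,0,0,0],
  ],
)

```text
clock: 25.1
tool_pos: [0.6467, -0.0586, -0.0056]
ee_rot: [[-0.829, -0.075, 0.555], [-0.062, 0.997, 0.043], [-0.557, 0.002, -0.831]]
force: [1.8, -0.5, 4.5]
opening: 0.0449
finger_force: 15.0
```

Call:
play_rows(
  moves=[
    [0,0,0,0,0,0],
    [0,0,0,0,0,0],
    [0,0,0,0,0,0],
    [0,0,0,0,0,0],
    [0,0,0,0,0,0],
    [-7,-0.5,10,0,0,0],
    [-20,-1.5,30,0,0,0],
    [-47,-3.5,70,0,0,0],
    [-80,-6,120,0,0,0],
    [-90,-6,170,0,0,0],
    [-90,-6,220,0,0,0],
    [-90,-6,250,0,0,0],
    [-90,-6,250,0,0,0],
  ],
  claw=1,
)

```text
clock: 26.72
tool_pos: [0.5562, -0.0642, 0.2466]
ee_rot: [[-0.827, -0.076, 0.557], [-0.063, 0.997, 0.041], [-0.559, -0.001, -0.829]]
force: [0.6, -0.7, -0.7]
opening: 0.0929
finger_force: 0.0
```

```bash
python3 - <<'E'
from h import *
o=status.get_obs(); print(o['clock'],o['joint_positions'],o['tool_pos'],o['force'])
where(('mark','knob_top'),2)
fs=[imaging.get_image('side') for _ in range(4)]; d=fs[0]
f=np.mean([x['frame'].astype(float) for x in fs],0)
g=f.mean(2)[278:290,362:378].round().astype(int)
for i,r in enumerate(g): print(278+i,' '.join(f'{x:3d}' for x in r))
delta([.671,-.054,.25],toolR(4.2,0))
E
```

```text
26.725 [ 0.77036028  0.2406564  -0.83254193  2.34797265  1.33918486  0.13564793
  0.35710912] [ 0.55624777 -0.06415133  0.24661992] [ 0.61844185 -0.71790769 -0.71684964]
side mark [([0.6743, -0.0485, 0.0419], 0.66), ([0.6735, -0.0458, 0.0621], 0.57)]
side knob_top [([0.6741, -0.054, 0.2452], 0.67)]
side mark [([0.674, -0.0501, 0.0409], 0.94)]
side knob_top [([0.676, -0.0543, 0.2465], 0.72)]
top mark [([0.6763, -0.0475, -0.0016], 0.66), ([0.6751, -0.054, 0.0399], 0.52)]
top knob_top [([0.6732, -0.0526, 0.2454], 0.57)]
top mark [([0.6727, -0.0507, 0.0437], 0.73), ([0.6755, -0.0509, -0.0029], 0.49)]
top knob_top [([0.6735, -0.0529, 0.2479], 0.69)]
278  79  93 101 103 103  96  75  55  51  65  82  94  99  99 100 100
279  67  80  94 100 100  91  71  54  50  59  72  87  95  98  98  97
280  61  68  80  88  87  76  62  51  53  55  62  75  87  94  97  96
281  60  60  65  69  68  61  55  53  54  55  55  62  74  85  92  95
282  56  57  56  57  56  53  53  53  54  55  54  56  62  73  86  94
283  56  54  54  54  53  49  46  45  47  52  54  54  56  62  75  89
284  56  54  55  55  52  43  39  39  42  51  54  54  55  58  67  84
285  55  56  55  54  53  46  40  40  41  50  54  55  56  58  60  75
286  55  55  56  56  54  52  48  46  49  54  56  58  58  57  60  66
287  55  57  56  56  56  56  54  55  54  57  58  58  58  58  59  60
288  56  56  57  56  57  58  57  58  59  57  58  57  58  59  58  59
289  57  57  58  57  57  59  57  58  59  58  58  58  58  59  58  59
shift [114.3  10.4   5.8] rot [-2.63 33.7  -0.09]
```

The mark is still within about 1.3 mm of the punch axis. Next I'll go above the knob with closed fingers.

Call:
play_rows(
  moves=[
    [0,0,20,-0.7,8.5,0],
    [10,0,30,-1.3,17,0],
    [30,2,30,-2,25.5,0],
    [70,6,30,-2.6,33.7,0],
    [114,10,25,-2.6,33.7,0],
    [114,10,15,-2.6,33.7,0],
    [114,10,6,-2.6,33.7,0],
    [114,10,6,-2.6,33.7,0],
    [114,10,6,-2.6,33.7,0],
    [114,10,6,-2.6,33.7,0],
  ],
  claw=-1,
)

```text
clock: 28.78
tool_pos: [0.6703, -0.0549, 0.2519]
ee_rot: [[-0.997, -0.074, 0.002], [-0.074, 0.997, -0.001], [-0.002, -0.001, -1.0]]
force: [-0.2, 0.3, -0.0]
opening: 0.0012
finger_force: 0.0
```

Call:
play_rows(
  moves=[
    [0,0,-10,0,0,0],
    [0,0,-20,0,0,0],
    [0,0,-30,0,0,0],
    [0,0,-30,0,0,0],
  ],
)

```text
clock: 29.28
tool_pos: [0.6702, -0.0545, 0.219]
ee_rot: [[-0.997, -0.075, -0.002], [-0.075, 0.997, 0.001], [0.002, 0.001, -1.0]]
force: [0.3, 0.6, -0.3]
opening: 0.0006
finger_force: 0.0
```

```bash
python3 - <<'E'
from h import *
o=status.get_obs(); print(o['clock'],o['joint_positions'],o['tool_pos'],o['force'],o['opening'])
delta([.671,-.054,.212],toolR(4.2,0))
b=imaging.get_image('side'); h=cv2.cvtColor(b['frame'],cv2.COLOR_BGR2HSV)
t=o['tool_pos']; print([proj(b,[t[0],t[1],z]).round(1) for z in (.22,.245,.265)])
E
```

```text
29.275 [ 0.55296825  0.65654904 -0.9237816   1.65477013  0.56903012  1.12393175
  1.11926863] [ 0.67018277 -0.05453623  0.21900901] [ 0.26430761  0.59102552 -0.25111436] 0.000554614876984224
shift [ 0.8  0.5 -7. ] rot [-0.05 -0.1  -0.1 ]
[array([373.3, 230.4]), array([374.2, 221.8]), array([374.9, 214.8])]
```

Call:
play_rows(
  moves=[
    [0,0,-5,0,0,0],
    [0,0,-9,0,0,0],
    [0,0,-13,0,0,0],
    [0,0,-13,0,0,0],
  ],
)

```text
clock: 29.82
tool_pos: [0.6709, -0.0543, 0.2074]
ee_rot: [[-0.997, -0.075, 0.0], [-0.075, 0.997, 0.001], [-0.001, 0.001, -1.0]]
force: [-0.2, -0.2, 3.0]
opening: 0.0005
finger_force: 1.6
```

Call:
play_rows(
  moves=[
    [0,0,-3,0,0,0],
    [0,0,-6,0,0,0],
    [0,0,-8,0,0,0],
    [0,0,-8,0,0,0],
  ],
)

```text
clock: 30.32
tool_pos: [0.6709, -0.0544, 0.1994]
ee_rot: [[-0.997, -0.075, 0.0], [-0.075, 0.997, 0.001], [-0.0, 0.001, -1.0]]
force: [-1.0, 0.2, 4.8]
opening: 0.0005
finger_force: 2.5
```

```bash
python3 - <<'E'
from h import *
imaging.get_image('side')
o=status.get_obs(); print(o['tool_pos'],o['force'])
print([imaging.tip_of(q,'side')[:2] for q in ('punch_tip','mark')])
E
```

```text
[ 0.67086695 -0.05432735  0.19944731] [-0.16695615 -0.50450122  4.74279505]
[[{'point': [0.674, -0.0486, 0.0473], 'confidence': 0.54}], [{'point': [0.3441, 0.0734, 0.0255], 'confidence': 0.97}, {'point': [0.3393, -0.0956, 0.0273], 'confidence': 0.81}]]
```

Call:
play_rows(
  moves=[
    [0,0,-2,0,0,0],
    [0,0,-4,0,0,0],
    [0,0,-5,0,0,0],
    [0,0,-5,0,0,0],
  ],
)

```text
clock: 30.98
tool_pos: [0.671, -0.0544, 0.1955]
ee_rot: [[-0.997, -0.075, 0.001], [-0.075, 0.997, 0.0], [-0.001, 0.0, -1.0]]
force: [-2.7, -0.9, 12.9]
opening: 0.0003
finger_force: 6.3
```

Call:
play_rows(
  moves=[
    [0,0,-0.7,0,0,0],
    [0,0,-0.7,0,0,0],
    [0,0,-0.7,0,0,0],
  ],
)

```text
clock: 31.35
tool_pos: [0.671, -0.0543, 0.1953]
ee_rot: [[-0.997, -0.075, 0.001], [-0.075, 0.997, 0.0], [-0.001, -0.0, -1.0]]
force: [-4.4, -1.1, 15.9]
opening: 0.0009
finger_force: 7.8
```

```bash
python3 - <<'E'
from h import *
imaging.get_image('side')
print([imaging.tip_of(q,'side')[:2] for q in ('punch_tip','knob_top')])
E
```

```text
[[{'point': [0.6717, -0.0496, 0.0441], 'confidence': 0.58}], [{'point': [0.6782, -0.0521, 0.2247], 'confidence': 0.5}]]
```

Call:
play_rows(
  moves=[
    [0,0,5,0,0,0],
    [0,0,12,0,0,0],
    [0,0,30,0,0,0],
    [0,0,60,0,0,0],
    [-50,0,60,0,0,0],
    [-100,-7,60,0,0,0],
    [-114,-9,40,0,0,0],
    [-114,-9,40,0,0,0],
    [-114,-9,40,0,0,0],
  ],
  claw=1,
)

```text
clock: 32.62
tool_pos: [0.5579, -0.0634, 0.2345]
ee_rot: [[-0.997, -0.074, 0.001], [-0.074, 0.997, 0.001], [-0.001, 0.001, -1.0]]
force: [1.0, 0.2, -0.4]
opening: 0.0858
finger_force: 0.0
```

```bash
python3 - <<'E'
from h import *
o=status.get_obs(); print(o['clock'],o['joint_positions'],o['tool_pos'],o['opening'])
where(('mark','far_end','punch_tip','knob_top'),1)
delta([.572,-.0646,.2],toolR(4.2,34))
E
```

```text
32.625 [ 0.69728981  0.50998331 -0.99730017  1.88379573  0.50060839  1.02160966
  1.13132456] [ 0.55786752 -0.06335668  0.2344574 ] 0.0858029509287434
side mark [([0.6755, -0.0515, 0.0388], 0.88)]
side far_end [([0.7485, -0.054, 0.0281], 0.64)]
side punch_tip [([0.6741, -0.0488, 0.0596], 0.7)]
side knob_top [([0.6746, -0.0547, 0.2439], 0.59)]
top mark []
top far_end []
top punch_tip []
top knob_top [([0.674, -0.0512, 0.2445], 0.41)]
shift [ 15.2  -1.3 -33.7] rot [  2.47 -33.9   -0.11]
```

Punched, and the ram is back up. Now for the tilted regrasp.

Call:
play_rows(
  moves=[
    [0,0,-20,0.6,-8.5,0],
    [4,-1,-50,1.2,-17,0],
    [9,-1.3,-80,1.8,-25.5,0],
    [9,-1.3,-110,2.5,-33.9,0],
    [9,-1.3,-120,2.5,-33.9,0],
    [9,-1.3,-120,2.5,-33.9,0],
    [9,-1.3,-120,2.5,-33.9,0],
  ],
  claw=1,
)

```text
clock: 34.0
tool_pos: [0.5641, -0.0771, 0.113]
ee_rot: [[-0.848, -0.065, 0.526], [-0.075, 0.997, 0.002], [-0.525, -0.038, -0.85]]
force: [-0.6, -1.3, -1.6]
opening: 0.0928
finger_force: 0.0
```

```bash
python3 - <<'E'
from h import *
o=status.get_obs(); print(o['clock'],o['joint_positions'],o['tool_pos'],o['opening'])
delta([.6467,-.0586,-.005],toolR(4.2,34))
E
```

```text
34.0 [ 0.70763167  0.5975351  -0.92583892  2.44951497  2.13859432  0.54781758
 -0.40798809] [ 0.56414481 -0.07710273  0.11296348] 0.09279871629609186
shift [  82.6   18.5 -118. ] rot [ 2.32 -2.14  0.53]
```

Still catching up; let it settle.

Call:
play_rows(
  moves=[
    [0,0,0,0,0,0],
    [0,0,0,0,0,0],
  ],
)

```text
clock: 34.25
tool_pos: [0.5635, -0.0791, 0.1124]
ee_rot: [[-0.851, -0.062, 0.521], [-0.074, 0.997, -0.002], [-0.52, -0.04, -0.853]]
force: [0.8, -0.4, 1.4]
opening: 0.0934
finger_force: 0.0
```

```bash
python3 - <<'E'
from h import *
delta([.6467,-.0586,-.005],toolR(4.2,34))
E
```

```text
shift [  83.2   20.5 -117.4] rot [ 2.48 -2.5   0.71]
```

Call:
play_rows(
  moves=[
    [5,14,-5,2.5,-2.5,0.7],
    [5,15,-5,2.5,-2.5,0.7],
    [16,16,-20,2.5,-2.5,0.7],
    [36,17,-50,2.5,-2.5,0.7],
    [56,18.5,-80,2.5,-2.5,0.7],
    [56,18.5,-80,2.5,-2.5,0.7],
  ],
)

```text
clock: 35.0
tool_pos: [0.6198, -0.0598, 0.0309]
ee_rot: [[-0.828, -0.074, 0.557], [-0.061, 0.997, 0.042], [-0.558, 0.0, -0.83]]
force: [-0.7, 0.5, -0.3]
opening: 0.0925
finger_force: 0.0
```

```bash
python3 - <<'E'
from h import *
o=status.get_obs(); print(o['clock'],o['joint_positions'],o['force'])
delta([.6467,-.0586,-.005],toolR(4.2,34))
E
```

```text
35.0 [ 0.66454627  0.86836585 -0.93978042  2.4039984   2.31941098  0.75964095
 -0.4863146 ] [-0.7282682   0.46147011 -0.31572037]
shift [ 26.9   1.2 -35.9] rot [-0.02 -0.08 -0.06]
```

Call:
play_rows(
  moves=[
    [13,0.6,-18,0,0,0],
    [27,1.2,-36,0,0,0],
    [27,1.2,-36,0,0,0],
  ],
)

```text
clock: 35.38
tool_pos: [0.6462, -0.0588, -0.0031]
ee_rot: [[-0.826, -0.075, 0.558], [-0.062, 0.997, 0.042], [-0.56, 0.0, -0.828]]
force: [0.2, -0.1, -0.2]
opening: 0.0933
finger_force: 0.0
```

Call:
play_rows(
  moves=[
    [0,0,0,0,0,0],
    [0,0,0,0,0,0],
    [0,0,0,0,0,0],
    [0,0,0,0,0,0],
    [0,0,0,0,0,0],
    [0,0,0,0,0,0],
    [0,0,0,0,0,0],
  ],
  claw=-1,
)

```text
clock: 36.25
tool_pos: [0.6461, -0.0585, -0.0037]
ee_rot: [[-0.826, -0.075, 0.559], [-0.061, 0.997, 0.043], [-0.561, 0.002, -0.828]]
force: [-0.9, -0.6, 0.7]
opening: 0.0457
finger_force: 15.0
```

Call:
play_rows(
  moves=[
    [-8,-0.6,0,0,0,0],
    [-18,-1.3,0,0,0,0],
    [-28,-2,0,0,0,0],
    [-38,-2.8,0,0,0,0],
    [-48,-3.5,0,0,0,0],
    [-58,-4.2,0,0,0,0],
    [-68,-5,0,0,0,0],
    [-75,-5.5,0,0,0,0],
    [-75,-5.5,0,0,0,0],
  ],
)

```text
clock: 37.38
tool_pos: [0.5705, -0.0639, -0.0037]
ee_rot: [[-0.826, -0.075, 0.559], [-0.062, 0.997, 0.044], [-0.56, 0.002, -0.828]]
force: [-1.7, -0.8, 1.4]
opening: 0.0456
finger_force: 15.0
```

```bash
python3 - <<'E'
from h import *
o=status.get_obs(); print(o['clock'],o['joint_positions'],o['force'],o['opening'])
delta([.5716,-.0641,-.005],toolR(4.2,34))
where(('mark','far_end'),1)
E
```

```text
37.375 [ 0.6792587   0.97457234 -0.95853613  2.52274423  2.42952401  0.9375769
 -0.57136392] [-1.71225039 -0.83374755  1.42708453] 0.04562256236820607
shift [ 1.1 -0.2 -1.3] rot [-0.1   0.08 -0.12]
side mark [([0.5955, -0.0522, 0.0394], 0.94)]
side far_end [([0.6708, -0.0585, 0.0273], 0.83)]
top mark [([0.6004, -0.0574, 0.0429], 0.8)]
top far_end []
```

Call:
play_rows(
  moves=[
    [0,0,0,0,0,0],
    [0,0,0,0,0,0],
    [0,0,0,0,0,0],
    [0,0,0,0,0,0],
    [0,0,20,0,0,0],
    [0,0,60,0,0,0],
    [0,0,110,0,0,0],
    [0,-1,120,-0.6,8.5,0],
    [0,-1,120,-1.2,17,0],
    [0,-2,120,-1.8,25.5,0],
    [0,-2,120,-2.5,34,0],
    [0,-2,120,-2.5,34,0],
    [0,-2,120,-2.5,34,0],
    [0,-2,120,-2.5,34,0],
  ],
  claw=1,
)

```text
clock: 39.42
tool_pos: [0.5737, -0.0654, 0.1163]
ee_rot: [[-0.997, -0.072, 0.001], [-0.072, 0.997, 0.005], [-0.002, 0.005, -1.0]]
force: [0.1, -0.5, -0.6]
opening: 0.0933
finger_force: 0.0
```

```bash
python3 - <<'E'
from h import *
o=status.get_obs(); print(o['clock'],o['joint_positions'],o['tool_pos'],o['opening'])
delta([.570,-.066,-.005],toolR(4.2,0))
where(('mark','far_end'),1)
E
```

```text
39.425 [ 0.55681863  0.63074594 -0.80731168  1.97336427  0.62562585  0.80304298
  1.03472242] [ 0.57365873 -0.06544153  0.11632308] 0.09325186162767386
shift [  -3.7   -0.6 -121.3] rot [-0.31  0.07  0.07]
side mark [([0.5966, -0.0536, 0.0405], 0.97), ([0.6389, -0.0527, 0.147], 0.51)]
side far_end [([0.6739, -0.0597, 0.028], 0.96)]
top mark []
top far_end []
```

Call:
play_rows(
  moves=[
    [-3,0,-40,0,0,0],
    [-3,0,-80,0,0,0],
    [-3,0,-110,0,0,0],
    [-3,0,-121,0,0,0],
    [-3,0,-121,0,0,0],
    [-3,0,-121,0,0,0],
  ],
)

```text
clock: 40.48
tool_pos: [0.5688, -0.0659, -0.0035]
ee_rot: [[-0.997, -0.074, 0.002], [-0.074, 0.997, 0.002], [-0.002, 0.002, -1.0]]
force: [0.2, 0.1, -1.0]
opening: 0.0926
finger_force: 0.0
```

Call:
play_rows(
  moves=[
    [0,0,0,0,0,0],
    [0,0,0,0,0,0],
    [0,0,0,0,0,0],
    [0,0,0,0,0,0],
    [0,0,0,0,0,0],
    [0,0,0,0,0,0],
    [0,0,0,0,0,0],
  ],
  claw=-1,
)

```text
clock: 41.35
tool_pos: [0.5682, -0.0659, -0.0047]
ee_rot: [[-0.997, -0.074, 0.0], [-0.074, 0.997, 0.002], [-0.0, 0.002, -1.0]]
force: [-0.6, -0.0, -0.7]
opening: 0.0459
finger_force: 15.0
```

Call:
play_rows(
  moves=[
    [-8,-0.6,0,0,0,0],
    [-16,-1.2,0,0,0,0],
    [-24,-1.8,0,0,0,0],
    [-32,-2.4,0,0,0,0],
    [-40,-3,0,0,0,0],
    [-46,-3.4,0,0,0,0],
    [-46,-3.4,0,0,0,0],
  ],
)

```text
clock: 42.22
tool_pos: [0.5216, -0.0695, -0.0047]
ee_rot: [[-0.997, -0.074, -0.0], [-0.074, 0.997, 0.002], [-0.0, 0.002, -1.0]]
force: [-0.4, 0.5, -0.3]
opening: 0.0459
finger_force: 15.0
```

Call:
play_rows(
  moves=[
    [0,0,0,0,0,0],
    [0,0,0,0,0,0],
    [0,0,0,0,0,0],
    [0,0,0,0,0,0],
    [0,0,0,0,0,0],
    [0,0,20,0,0,0],
    [0,0,70,0,0,0],
    [0,0,120,0,0,0],
    [0,0,150,0,0,0],
    [0,0,150,0,0,0],
    [0,0,150,0,0,0],
  ],
  claw=1,
)

```text
clock: 43.6
tool_pos: [0.5217, -0.0698, 0.1447]
ee_rot: [[-0.997, -0.073, -0.0], [-0.073, 0.997, 0.002], [0.0, 0.002, -1.0]]
force: [-0.4, -0.3, -0.6]
opening: 0.0932
finger_force: 0.0
```

```bash
python3 - <<'E'
from h import *
o=status.get_obs(); print(o['clock'],o['tool_pos'],o['opening'],o['force'])
where(('mark','far_end','knob_top','head_front'),2)
E
```

```text
43.6 [ 0.5216791  -0.06977263  0.14465761] 0.0931714526013133 [-0.35924871 -0.28080458 -0.57551352]
side mark [([0.5537, -0.0595, 0.0413], 0.82)]
side far_end [([0.6251, -0.0619, 0.0275], 0.73)]
side knob_top [([0.677, -0.0543, 0.2445], 0.71)]
side head_front [([0.6406, -0.0519, 0.1488], 0.63)]
side mark [([0.5544, -0.0581, 0.0425], 0.75)]
side far_end [([0.6248, -0.0643, 0.0284], 0.94)]
side knob_top [([0.6765, -0.053, 0.2463], 0.52), ([0.6757, -0.0487, 0.059], 0.32)]
side head_front [([0.6421, -0.0521, 0.1471], 0.97)]
top mark []
top far_end []
top knob_top [([0.6752, -0.0529, 0.2447], 0.52)]
top head_front [([0.6408, -0.0513, 0.1513], 0.77)]
top mark []
top far_end []
top knob_top [([0.6762, -0.0512, 0.2451], 0.71)]
top head_front [([0.6367, -0.0502, 0.1535], 0.79), ([0.6729, -0.05, -0.0029], 0.72)]
```

```bash
python3 -c "
from station import workorder; print(workorder.sign_off())"
```

```text
the job is handed in; nothing more can be done
None
```

I slid the block under the punch, punched it inside the circle and let the knob spring back. I then drew the block out so its far end lies about 15 mm in front of the press head, released it on the bed and handed the job in at about 44 s; the hand-in returned no verdict.

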